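# Dress the set and keep the camera focused

### The job

The shot still lacks its fruit: take the orange clementine from the fruit board and lower it gently into the deep white crock, without dropping it or squashing it against the bottom, and let go of it there. Then press the red pad of the camera's pedal switch about half-way down, the focusing step, and finish while still holding it there; never push it all the way, as that takes the picture. Leave the other fruit, the bottle and the cup alone, and the crock where it stands.

Things in the scene. Friction and masses are not known exactly. Their poses are not given: they have to be found in the camera images.
- clementine_center (a point): Centre of the clementine: an orange ball 56 mm in diameter with a small green stem spot, about 90 g, loose. At the start it sits on one of three identical cork rings (48 mm outside diameter, tops 25 mm above the table) on the fruit board, its centre about 46 mm above the table.
- lime_center (a point): Centre of the lime: a green ball 52 mm in diameter on another cork ring. Not to be moved.
- tomato_center (a point): Centre of the tomato: a red ball 60 mm in diameter on another cork ring. Not to be moved.
- board: Fixed dark wooden fruit board, 290 x 85 x 15 mm, carrying the three cork rings in a row along its x axis, 95 mm apart, the middle one at its centre. Origin: centre of its underside, on the table; z up. Which fruit sits on which ring changes.
- crock_floor (a point): Centre of the inner floor of the white stoneware crock, 8 mm above the table; z up. The crock is a round open pot, 160 mm outside and 150 mm inside diameter, its rim 82 mm above the inner floor (90 mm above the table). Loose but heavy (about 1.6 kg). With the clementine on the bottom, the fruit's centre is 28 mm above this point. The floor is flat, so the fruit may roll a little.
- release: Fixed grey base of the pedal switch, 210 x 100 x 30 mm. Origin: centre of its underside. Its x axis points from the pedal's free end to its hinge, whose line runs along y, 75 mm along +x from the origin, 52 mm above the table. A painted strip (not solid) stands beside the pad's free end, on the -y side: half pressed, the pad's top there is level with its yellow band, 71 to 84 mm above the table.
- pedal_pad (a point): Middle of the top face of the pedal's red pad, the place to press from above, 120 mm from the hinge line (towards -x of the base); moves with the pedal, its z axis square to the pad. The pad is 50 mm (along the pedal) x 60 mm. At rest the pedal slopes up away from the hinge by 0.24 rad and this point is about 88 mm above the table; half pressed, about 74 mm; all the way, level, 60 mm.
- pedal (a joint): Angle of the sprung pedal in rad: 0 at rest (up), 0.12 half-way (focusing step), 0.24 all the way down on its stop (takes the picture). It springs back when let go. Pressing on the middle of the pad takes about 5 N to start it moving, about 8 N at half-way and 12 N all the way; there is no click or stop at half-way.
- bottle_mid (a point): Middle of a green glass bottle, 62 mm in diameter and 190 mm tall, standing loose behind the crock, as seen by the robot. Not to be moved.
- cup_mid (a point): Middle of a blue cup, 76 mm rim diameter and 90 mm tall, standing loose behind the crock, as seen by the robot. Not to be moved.
Mind the look-alikes: they are no part of the job. Of the things like the part that bears clementine_center, leave any that is black or turquoise; of the rest the larger one is meant.

How it is judged:
On the way:
1. the clementine lies on the bottom of the crock, let go, with the pedal still up (horizontal distance between clementine_center and crock_floor below 0.06 m and z of clementine_center in the frame of crock_floor between 0.015 and 0.045 m and contact force between clementine and the fingers below 0.05 N and linear speed of clementine below 0.1 m/s and value of joint pedal below 0.03 rad), for 0.2 s.
At the end, for the whole second after the job is handed in: The program finishes holding: the robot itself presses the pedal (more than 2 N) and keeps it about half-way down, between 0.075 and 0.165 rad of its 0.24 rad, through the last second; the clementine lies at rest on the bottom of the upright crock, untouched by the fingers (horizontal distance between clementine_center and crock_floor below 0.06 m and z of clementine_center in the frame of crock_floor between 0.015 and 0.045 m and contact force between clementine and the fingers below 0.05 N and linear speed of clementine below 0.1 m/s and angle between crock_floor's own z axis and vertical below 0.1 rad and value of joint pedal between 0.075 and 0.165 rad and contact force between any of the fingers, the arm and pedal above 2 N); the arm keeps its last pose, push and grip.
It fails at once if the pedal is pushed all the way (beyond 0.21 rad) and the picture is taken (value of joint pedal above 0.21 rad).
It fails at once if the clementine is dropped (falls freely faster than 0.7 m/s, about 25 mm of fall) (linear speed of clementine above 0.7 m/s and contact force between clementine and the fingers below 0.05 N).
It fails at once if the clementine is squashed against the crock (more than 20 N) (contact force between clementine and crock above 20 N).
It fails at once if another fruit (by 20 mm), the bottle or the cup (by 30 mm) is disturbed (distance of any of lime_center, tomato_center from where it was at the start of the episode above 0.02 m or distance of any of bottle_mid, cup_mid from where it was at the start of the episode above 0.03 m).
It fails at once if the crock is shifted more than 40 mm (distance of crock_floor from where it was at the start of the episode above 0.04 m).
It also fails if it takes over 51 s, if anything falls off the work surface, if the arm or the gripper's body presses on something with over 40 N, if the wrist force passes 120 N, or if a joint passes its speed limit or range.

### The arm

A 6-joint arm with a two-finger parallel gripper is mounted at the origin on the work surface. World frame = base frame: x ahead of the robot, y to its left, z up, the work surface at z = 0. Lengths are in m, angles in rad, forces in N, time in s.
With the tool pointing down it reaches from about 0.375 to 0.975 m from the base axis. Payload 3.8 kg.
Tool frame: the origin (TCP) lies on the mounting face of the last link; the fingertips stand 173 mm ahead of it and the grasp point (between the pads) lies 155 mm ahead of it; z points along the fingers, y is the direction in which the jaws open and shut (so a half turn about z gives the same grasp; the last joint's range is limited). The gripper opens to 85 mm and grips with 20 to 120 N. Pads are 22 mm wide; open, the fingers measure 114 mm over their backs; the gripper's body (76 mm by 85 mm) begins 54 mm behind the grasp point. The pads swing forward as they close: fully open they stand 13 mm farther back than shut.
Start: joints at [-1.185, 0.264, 1.604, -0, 1.274, -0.037], TCP at [0.277, -0.616, 0.405] pointing down, gripper open.
Joint ranges: [-2.63, 2.63], [-0.94, 2.18], [0.31, 2.57], [-1.31, 4.45], [0, 2.66], [-2.55, 2.55]. Speed limits (rad/s): [2.57, 2.57, 3.14, 3.14, 3.14, 3.14].

### API

Orientations are given as a rotation vector (axis times angle).
In Python, from workcell import bot, imaging, order gives the robot as it stands. The module is installed in compiled form; this text tells all that it offers.
- The arm moves only by the shell command python3 -m creep 'ROWS' [OPENING] [FORCE]. ROWS is JSON, a list of rows, each an object with "slide": the shift along the tool's x, y, z each as a share of 25 mm, from -1 to 1, a list of three; "angular": the turn, a rotation vector about the tool's x, y, z each as a share of 4 degrees, from -1 to 1, a list of three. A call has 1 to 5 rows; each row shifts and turns the commanded pose from where the row before left it, along the tool's axes as they then stand; what a row does not reach is not made up. A row lasts 1/12 s, in which the tool goes at most 41.7 mm and 7.16 degrees, less where a joint would pass 70% of its speed; a pose out of reach is approached as far as the arm can. A call with a number of a shift or a turn outside -1 to 1 is refused whole. A call with a gripper value outside its range is refused whole. OPENING is the closure, from -1 (fully open) to 1 (shut), set as the call begins (- or left out, the last holds). The fingers move at their own pace and stop on an object; FORCE is the grip in N (left out, the last holds). Time passes only in rows, so rows that do not move let the fingers close. It gives the time, the measured TCP pose, the force and the opening at its end, in the units of the state.
- bot.read_state(): the state, without advancing time (a new reading comes with each control period).
- imaging.read_camera(name): name is "side" or "top"; returns (picture, depth): 400x640x3 uint8, red, green, blue; 400x640 float32, m along the optical axis (not along the pixel's ray), 0 where there is no reading.
- imaging.camera_model(name): a dict with "fovy" (degrees; the focal length in pixels is half the picture's height over the tangent of half this angle, whatever the lens; pixels are square), "cx", "cy" (the principal point, pixels), "camera_from_world" (4x4, takes a point from world to camera coordinates). Camera axes: x right, y down, z forward; pixel columns grow to the right and rows downward; lengths in m; the calibration is good to about 2 mm. A picture is of the moment at which its call begins. camera_model takes no time and is no camera call.
- order.finish_job(): hands the job in, once; it reports no verdict.
The state is a dict: "time": time; "q": joint angles; "joint_vel": joint speeds; "joint_torque": joint torques, N m; "tool_pos": TCP position; "tcp_rot": TCP orientation; "wrist_force": force on the tool from outside, world axes, zero at the start; "torque": the same for the moment, N m; "width": opening from 0.0 (shut) to 1.0 (fully open).
Only numpy, scipy, OpenCV 4.12 (cv2) and the standard library are available. Lean on these libraries where they do the work, as an engineer would, in place of code of your own. Each camera call takes 0.05 s, during which the arm holds its last target.

## Working session

There is one attempt and no reset: what is moved stays moved. The work goes in short steps, Python scripts to look and compute and a shell command to move; the robot and the scene stay as the last step left them, time stands still between calls to the robot, and variables do not carry over. Pictures are saved under pics/ and viewed, and the job is handed in when it is done.

```bash
mkdir -p pics
python3 - <<'E'
from workcell import bot, imaging
import cv2,numpy as np
for n in("side","top"):
    p,d=imaging.read_camera(n); cv2.imwrite(f"pics/{n}0.png",p[:,:,::-1]); np.savez(f"{n}0.npz",p=p,d=d)
    print(n,imaging.camera_model(n), (d>0).mean())
print(bot.read_state())
E
```

```text
side {'fovy': 45.02357874227117, 'cx': 321.8452626265907, 'cy': 202.10414555441042, 'camera_from_world': array([[-0.80891538, -0.58758311,  0.02004999,  0.41557538],
       [-0.32609523,  0.42003105, -0.84689776,  0.28535993],
       [ 0.4892012 , -0.69160683, -0.53137763,  0.9652081 ],
       [ 0.        ,  0.        ,  0.        ,  1.        ]])} 0.99593359375
top {'fovy': 42.002134379530155, 'cx': 316.6170271743084, 'cy': 194.95332432935012, 'camera_from_world': array([[ 0.02044712, -0.99978093, -0.00447196, -0.03661545],
       [-0.9968514 , -0.02004406, -0.07671718,  0.51048485],
       [ 0.07661073,  0.00602652, -0.99704287,  1.09898413],
       [ 0.        ,  0.        ,  0.        ,  1.        ]])} 0.99604296875
{'time': 0.1, 'q': array([-1.18488180e+00,  2.64682768e-01,  1.60521380e+00, -2.88558293e-05,
        1.27371750e+00, -3.68826244e-02]), 'joint_vel': array([ 6.91852376e-04,  1.34689895e-04, -3.38959122e-03,  4.98737297e-04,
        8.87482745e-05,  1.22784417e-03]), 'joint_torque': array([ 4.90819366e-04, -5.16707003e+01, -3.68590808e+01, -1.81328659e-05,
        6.35131204e-03,  1.32575732e-06]), 'tool_pos': array([ 0.27685179, -0.61527997,  0.40349561]), 'tcp_rot': array([-3.06971125e+00, -6.58788968e-01,  5.93613786e-04]), 'wrist_force': array([ 0.04794307, -0.77017275, -0.07822581]), 'torque': array([-0.02876843,  0.0085508 , -0.02292105]), 'width': 0.9999228927296383}
```

View pics/side0.png

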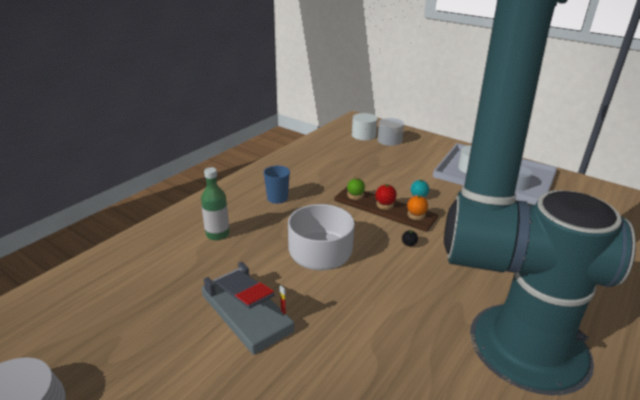

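View pics/top0.png

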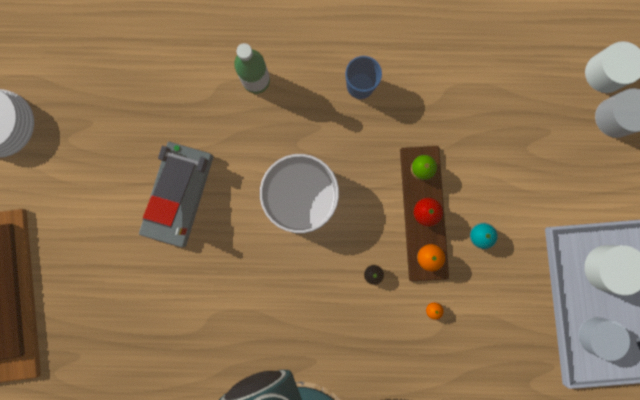

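The side view shows the fruit board, with orange at (417,207), red at (386,195) and green at (356,187). It also shows the crock (321,236) and the pedal (248,303). In the top view the clementine on the board is at (431,258); the small orange ball (435,311), the black ball (374,274) and the turquoise ball (483,236) are look-alikes. The crock is at (299,193) and the red pad at (161,211).

```bash
cat > h.py <<'E'
import numpy as np,cv2
from workcell import bot, imaging
from scipy.spatial.transform import Rotation as R
def ray(n,u,v):
    m=imaging.camera_model(n);T=m['camera_from_world'];f=200/np.tan(np.radians(m['fovy']/2))
    c=-T[:3,:3].T@T[:3,3];d=T[:3,:3].T@np.array([(u-m['cx'])/f,(v-m['cy'])/f,1]);return c,d
def plane(n,u,v,z):
    c,d=ray(n,u,v);return c+d*(z-c[2])/d[2]
def dep(n,u,v,D):
    c,d=ray(n,u,v);return c+d*D[int(round(v)),int(round(u))]
def tri(a,b):
    (c1,d1),(c2,d2)=a,b
    s=np.linalg.lstsq(np.c_[d1,-d2],c2-c1,rcond=None)[0]
    p,q=c1+d1*s[0],c2+d2*s[1];return (p+q)/2,np.linalg.norm(p-q)
def blobs(p,lo,hi,amin=15):
    h=cv2.cvtColor(p,cv2.COLOR_RGB2HSV);m=cv2.inRange(h,np.array(lo),np.array(hi))
    n,l,s,c=cv2.connectedComponentsWithStats(m)
    return [(c[i],s[i,4],s[i,:4],l==i) for i in range(1,n) if s[i,4]>amin]
E
python3 - <<'E'
from h import *
np.set_printoptions(precision=4,suppress=True)
L={n:np.load(n+'0.npz') for n in('side','top')}
for name,lo,hi in (('orange',(8,180,120),(18,255,255)),('green',(35,150,80),(60,255,255)),('red',(0,180,90),(6,255,255))):
  for n in L:
    for c,a,b,m in blobs(L[n]['p'],lo,hi):
        print(name,n,c,a,b, 'z.046',plane(n,*c,.046),'dep',dep(n,*c,L[n]['d']))
# pedal pad corners etc
D=L['top']['d']
print('rim pts')
h=cv2.cvtColor(L['top']['p'],cv2.COLOR_RGB2HSV)
# depth points map world
v,u=np.mgrid[0:400,0:640]
for n in L:
    m=imaging.camera_model(n);T=m['camera_from_world'];f=200/np.tan(np.radians(m['fovy']/2));d=L[n]['d']
    P=np.stack([(u-m['cx'])/f*d,(v-m['cy'])/f*d,d],-1).reshape(-1,3)
    W=(P-T[:3,3])@T[:3,:3]
    np.save(n+'W.npy',W.reshape(400,640,3))
    W=W.reshape(400,640,3)
    box=(slice(145,240),slice(255,345)) if n=='top' else (slice(200,270),slice(285,358))
    w=W[box].reshape(-1,3);r=w[(w[:,2]>.085)&(w[:,2]<.1)]
    A=np.c_[2*r[:,:2],np.ones(len(r))];s=np.linalg.lstsq(A,(r[:,:2]**2).sum(1),rcond=None)[0]
    print(n,'crock',s[:2],np.sqrt(s[2]+s[:2]@s[:2]),len(r),r[:,2].mean())
W=np.load('topW.npy')
for px in((183,150),(180,190),(161,211),(160,232),(182,235),(145,215)): print(px,W[px[1],px[0]])
E
python3 - <<'E'
import cv2
p=cv2.imread('pics/top0.png');cv2.imwrite('pics/pz.png',cv2.resize(p[135:255,130:230],None,fx=5,fy=5,interpolation=2))
p=cv2.imread('pics/side0.png');cv2.imwrite('pics/pzs.png',cv2.resize(p[255:355,190:310],None,fx=5,fy=5,interpolation=2))
E
```

```text
orange side [416.1066 204.9669] 272 [407 197  19  18] z.046 [ 0.39   -0.2653  0.046 ] dep [ 0.3806 -0.2423  0.0612]
orange top [429.2611 256.5841] 517 [417 244  26  26] z.046 [ 0.3855 -0.2627  0.046 ] dep [ 0.3865 -0.2571  0.0729]
orange top [433.5251 310.2785] 219 [426 302  16  18] z.046 [ 0.2758 -0.2719  0.046 ] dep [ 0.2744 -0.2743  0.0353]
green side [354.5926 186.2275] 189 [347 179  16  16] z.046 [ 0.5776 -0.2474  0.046 ] dep [ 0.5683 -0.2317  0.0566]
green top [422.5103 165.7603] 388 [412 155  23  23] z.046 [ 0.5751 -0.2478  0.046 ] dep [ 0.5723 -0.2437  0.0669]
red side [384.4872 194.1136] 273 [375 185  20  19] z.046 [ 0.487  -0.2622  0.046 ] dep [ 0.4744 -0.237   0.0627]
red side [254.4768 292.9891] 367 [237 283  36  21] z.046 [0.5029 0.2564 0.046 ] dep [0.4693 0.2893 0.089 ]
red side [282.8 303.4] 25 [281 300   4   8] z.046 [0.436  0.2442 0.046 ] dep [0.4257 0.256  0.0611]
red top [160.6816 210.2825] 669 [143 196  36  30] z.046 [0.4703 0.2994 0.046 ] dep [0.4686 0.2863 0.0887]
red top [426.6741 211.0207] 580 [413 197  28  29] z.046 [ 0.4801 -0.257   0.046 ] dep [ 0.4783 -0.2498  0.0807]
rim pts
side crock [0.5114 0.0124] 0.07710895415083198 388 0.08831053638646306
top crock [0.5105 0.0096] 0.07704508342567709 578 0.08874467024569388
(183, 150) [0.6015 0.2626 0.0278]
(180, 190) [0.5117 0.2539 0.0709]
(161, 211) [0.4672 0.2862 0.087 ]
(160, 232) [0.425  0.3051 0.0254]
(182, 235) [0.4196 0.2579 0.0261]
(145, 215) [0.4584 0.3166 0.0915]
```

View pics/pz.png

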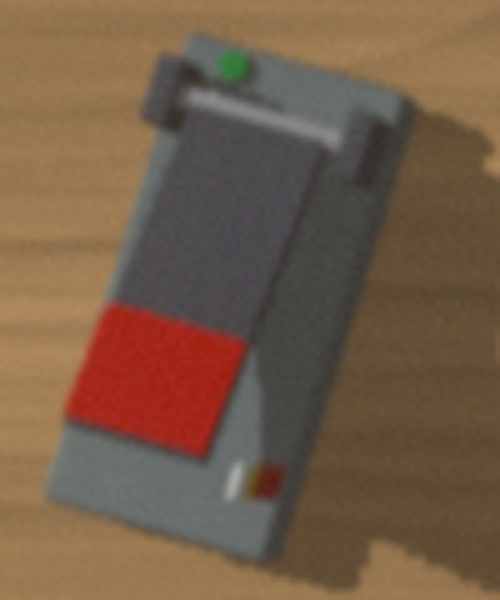

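View pics/pzs.png

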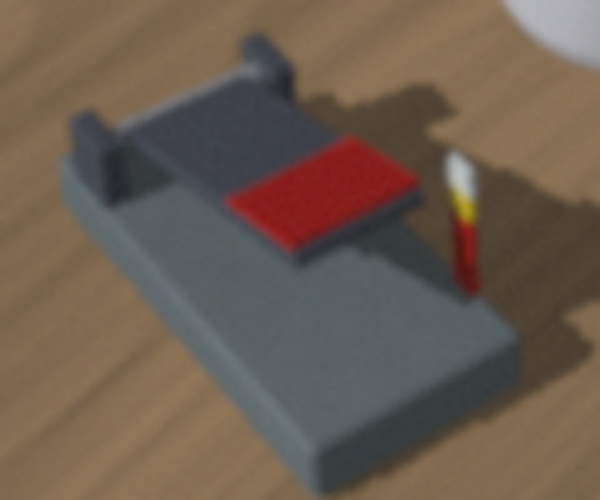

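```bash
cat >> h.py <<'E'
def go(target,yvec=None):
    "shares still to go, in present tool axes"
    s=bot.read_state();Rm=R.from_rotvec(s['tcp_rot']).as_matrix()
    d=Rm.T@(np.array(target)-s['tool_pos'])/.025
    out=f"slide total {d.round(2)} pos {s['tool_pos'].round(4)} F {s['wrist_force'].round(1)} w {s['width']:.3f} t {s['time']:.2f}"
    if yvec is not None:
        y=np.array([*yvec,0.])/np.hypot(*yvec)
        if y@Rm[:,1]<0:y=-y
        z=np.array([0,0,-1.]);G=np.c_[np.cross(y,z),y,z]
        r=R.from_matrix(Rm.T@G).as_rotvec(degrees=True)/4
        out+=f"\n turn total {r.round(2)}; after turn slide {(G.T@(np.array(target)-s['tool_pos'])/.025).round(2)}"
    print(out, 'toolx',Rm[:,0].round(3),'tooly',Rm[:,1].round(3))
E
python3 - <<'E'
from h import *
np.set_printoptions(precision=4,suppress=True)
c={}
for k,a,b in (('clem',(416.1,205.0),(429.3,256.6)),('lime',(354.6,186.2),(422.5,165.8)),('tom',(384.5,194.1),(426.7,211.0))):
    c[k],e=tri(ray('side',*a),ray('top',*b));print(k,c[k],e)
d=c['lime'][:2]-c['clem'][:2];print(np.linalg.norm(d),d/np.linalg.norm(d))
# pedal axis: red pad edge directions from top
L=np.load('top0.npz');W=np.load('topW.npy')
b=[x for x in blobs(L['p'],(0,180,90),(6,255,255),400) if x[0][0]<250][0]
box=cv2.boxPoints(cv2.minAreaRect(np.argwhere(b[3])[:,::-1].astype(np.float32)));print(box)
for p in box: print(plane('top',*p,.088))
w=W[b[3]];print('pad mean',np.median(w,0));A=np.c_[w[:,:2],np.ones(len(w))];s=np.linalg.lstsq(A,w[:,2],rcond=None)[0];print('slope',s,np.hypot(*s[:2]))
go((.386,-.262,.3),(-d[1],d[0]))
E
```

```text
clem [ 0.3869 -0.2615  0.049 ] 0.0029111104833236556
lime [ 0.576  -0.2471  0.0467] 0.0024027210781667513
tom [ 0.4814 -0.255   0.0515] 0.003583948852076033
0.1896130620758743 [0.9971 0.0761]
[[143.  217. ]
 [150.6 194.2]
 [178.2 203.4]
 [170.6 226.2]]
[0.4544 0.3216 0.088 ]
[0.5006 0.3084 0.088 ]
[0.4832 0.2518 0.088 ]
[0.437  0.2652 0.088 ]
pad mean [0.4688 0.2864 0.0875]
slope [-0.2411  0.0511  0.1859] 0.24645711314175447
slide total [  9.78 -11.09   4.16] pos [ 0.2769 -0.6153  0.4035] F [ 0.  -0.8 -0.1] w 1.000 t 0.10
 turn total [-0.03  0.    4.96]; after turn slide [  5.43 -13.76   4.14] toolx [0.912 0.41  0.   ] tooly [ 0.41  -0.912 -0.002]
```

Everything agrees: the fruit spacing is 189.6 mm against 190 mm, the pad slope 0.246 against 0.24, and the crock radius 77 mm. First I turn the tool square to the board.

```bash
python3 -m creep '[{"slide":[0,0,0],"angular":[0,0,1]},{"slide":[0,0,0],"angular":[0,0,1]},{"slide":[0,0,0],"angular":[0,0,1]},{"slide":[0,0,0],"angular":[0,0,1]},{"slide":[0,0,0],"angular":[0,0,1]}]' -1 20
python3 -m creep '[{"slide":[0.36,-0.9,0],"angular":[0,0,0]},{"slide":[0.36,-0.9,0],"angular":[0,0,0]},{"slide":[0.36,-0.9,0],"angular":[0,0,0]},{"slide":[0.36,-0.9,0],"angular":[0,0,0]},{"slide":[0.36,-0.9,0],"angular":[0,0,0]}]'
python3 -m creep '[{"slide":[0.36,-0.9,0],"angular":[0,0,0]},{"slide":[0.36,-0.9,0],"angular":[0,0,0]},{"slide":[0.36,-0.9,0],"angular":[0,0,0]},{"slide":[0.36,-0.9,0],"angular":[0,0,0]},{"slide":[0.36,-0.9,0],"angular":[0,0,0]}]'
python3 -m creep '[{"slide":[0.36,-0.9,0.2],"angular":[0,0,0]},{"slide":[0.36,-0.9,0.2],"angular":[0,0,0]},{"slide":[0.36,-0.9,0.2],"angular":[0,0,0]},{"slide":[0.36,-0.9,0.2],"angular":[0,0,0]},{"slide":[0,0,0],"angular":[0,0,0]}]'
python3 - <<'E'
from h import *
go((.3865,-.262,.203),(-.0761,.9971))
E
```

```text
time: 0.52
tool_pos: [0.2769, -0.6153, 0.4038]
tcp_rot: [-3.138, -0.11, 0.001]
wrist_force: [-0.1, 0.1, -0.5]
width: 0.998
time: 0.93
tool_pos: [0.3136, -0.4988, 0.4039]
tcp_rot: [-3.138, -0.115, 0.001]
wrist_force: [0.7, 0.5, 0.1]
width: 0.999
time: 1.35
tool_pos: [0.3502, -0.3832, 0.4041]
tcp_rot: [-3.139, -0.116, 0.001]
wrist_force: [0.7, -0.1, 0.9]
width: 1.004
time: 1.77
tool_pos: [0.3795, -0.2887, 0.3829]
tcp_rot: [-3.135, -0.12, 0.003]
wrist_force: [0.6, -0.6, -0.4]
width: 0.998
slide total [ 0.37 -1.01  7.2 ] pos [ 0.3795 -0.2887  0.3829] F [ 0.6 -0.6 -0.4] w 0.998 t 1.77
 turn total [-0.06  0.02  0.  ]; after turn slide [ 0.36 -1.04  7.2 ] toolx [ 0.997  0.076 -0.002] tooly [ 0.076 -0.997 -0.004]
```

```bash
python3 -m creep '[{"slide":[0.37,-1,0.2],"angular":[0,0,0]},{"slide":[0,0,1],"angular":[0,0,0]},{"slide":[0,0,1],"angular":[0,0,0]},{"slide":[0,0,0.8],"angular":[0,0,0]},{"slide":[0,0,0],"angular":[0,0,0]}]'
python3 - <<'E'
from h import *
go((.3865,-.262,.203),(-.0761,.9971))
p,d=imaging.read_camera('top');q,e=imaging.read_camera('side')
a=cv2.resize(p[180:320,360:520],None,fx=2.5,fy=2.5);b=cv2.resize(q[130:270,320:480],None,fx=2.5,fy=2.5)
cv2.imwrite('pics/g1.png',np.hstack([a,b])[:,:,::-1])
E
```

```text
time: 2.18
tool_pos: [0.3849, -0.2652, 0.3051]
tcp_rot: [-3.134, -0.116, 0.011]
wrist_force: [-1.0, -0.4, -0.7]
width: 0.997
slide total [ 0.1  -0.1   4.08] pos [ 0.3849 -0.2652  0.3051] F [-1.  -0.4 -0.7] w 0.997 t 2.18
 turn total [-0.08  0.1  -0.03]; after turn slide [ 0.08 -0.12  4.08] toolx [ 0.997  0.074 -0.007] tooly [ 0.074 -0.997 -0.006]
```

View pics/g1.png

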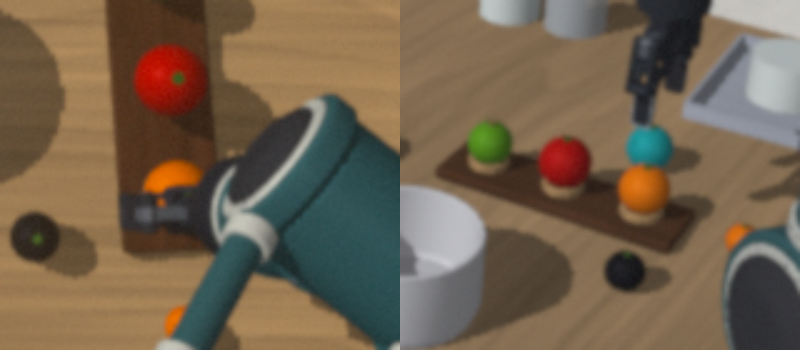

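The top view shows the gripper over the clementine (parallax shifts it outward) with free space around it, and the look-alikes clear of the fingers. I go down.

```bash
python3 -m creep '[{"slide":[0.05,-0.05,0.8],"angular":[0,0,0]},{"slide":[0,0,0.8],"angular":[0,0,0]},{"slide":[0,0,0.8],"angular":[0,0,0]},{"slide":[0,0,0.6],"angular":[0,0,0]},{"slide":[0,0,0],"angular":[0,0,0]}]'
python3 - <<'E'
from h import *
go((.3865,-.262,.203),(-.0761,.9971))
p,d=imaging.read_camera('top');q,e=imaging.read_camera('side')
a=cv2.resize(p[180:320,360:520],None,fx=2.5,fy=2.5);b=cv2.resize(q[130:270,320:480],None,fx=2.5,fy=2.5)
cv2.imwrite('pics/g2.png',np.hstack([a,b])[:,:,::-1])
E
```

```text
time: 2.7
tool_pos: [0.3874, -0.2651, 0.2335]
tcp_rot: [-3.138, -0.115, 0.004]
wrist_force: [-0.6, 0.5, -0.3]
width: 1.001
slide total [-0.02 -0.13  1.22] pos [ 0.3874 -0.2651  0.2335] F [-0.6  0.5 -0.3] w 1.001 t 2.70
 turn total [-0.03  0.03 -0.04]; after turn slide [-0.02 -0.13  1.22] toolx [ 0.997  0.073 -0.002] tooly [ 0.073 -0.997 -0.002]
```

View pics/g2.png

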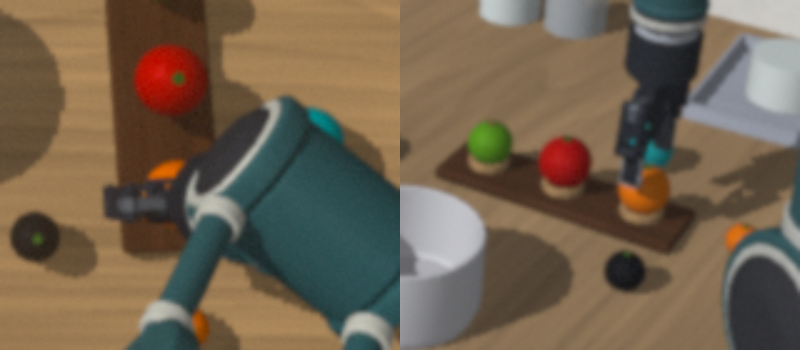

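```bash
python3 -m creep '[{"slide":[0,-0.12,0.6],"angular":[0,0,0]},{"slide":[0,0,0.6],"angular":[0,0,0]},{"slide":[0,0,0],"angular":[0,0,0]},{"slide":[0,0,0],"angular":[0,0,0]}]'
python3 -c "
from h import *
go((.3865,-.262,.203),(-.0761,.9971))"
```

```text
time: 3.13
tool_pos: [0.3882, -0.2627, 0.2059]
tcp_rot: [3.139, 0.116, 0.001]
wrist_force: [0.6, -1.3, 0.5]
width: 1.001
slide total [-0.07 -0.03  0.12] pos [ 0.3882 -0.2627  0.2059] F [ 0.6 -1.3  0.5] w 1.001 t 3.13
 turn total [ 0.01 -0.01 -0.04]; after turn slide [-0.07 -0.03  0.12] toolx [0.997 0.074 0.001] tooly [ 0.074 -0.997  0.001]
```

```bash
python3 -m creep '[{"slide":[-0.06,0,0.1],"angular":[0,0,0]},{"slide":[0,0,0],"angular":[0,0,0]},{"slide":[0,0,0],"angular":[0,0,0]},{"slide":[0,0,0],"angular":[0,0,0]},{"slide":[0,0,0],"angular":[0,0,0]}]' 1 25
python3 -m creep '[{"slide":[0,0,0],"angular":[0,0,0]},{"slide":[0,0,0],"angular":[0,0,0]},{"slide":[0,0,0],"angular":[0,0,0]},{"slide":[0,0,0],"angular":[0,0,0]},{"slide":[0,0,0],"angular":[0,0,0]}]'
python3 -c "
from h import *
go((.3865,-.262,.203),(-.0761,.9971))"
```

```text
time: 3.55
tool_pos: [0.3871, -0.2639, 0.2042]
tcp_rot: [3.135, 0.117, 0.004]
wrist_force: [-2.4, -4.8, 3.6]
width: 0.641
time: 3.97
tool_pos: [0.3871, -0.2639, 0.2041]
tcp_rot: [3.135, 0.117, 0.004]
wrist_force: [-1.9, -5.1, 4.0]
width: 0.638
slide total [-0.02 -0.08  0.04] pos [ 0.3871 -0.2639  0.2041] F [-1.9 -5.1  4. ] w 0.638 t 3.97
 turn total [ 0.07 -0.04 -0.03]; after turn slide [-0.02 -0.08  0.05] toolx [0.997 0.074 0.003] tooly [ 0.074 -0.997  0.005]
```

Width 0.638 × 85 = 54 mm, which fits gripping the 56 mm ball. I lift slowly.

```bash
python3 -m creep '[{"slide":[0,0,-0.3],"angular":[0,0,0]},{"slide":[0,0,-0.5],"angular":[0,0,0]},{"slide":[0,0,-0.7],"angular":[0,0,0]},{"slide":[0,0,-0.8],"angular":[0,0,0]},{"slide":[0,0,-0.8],"angular":[0,0,0]}]'
python3 -m creep '[{"slide":[0,0,-0.8],"angular":[0,0,0]},{"slide":[0,0,-0.8],"angular":[0,0,0]},{"slide":[0,0,-0.5],"angular":[0,0,0]},{"slide":[0,0,0],"angular":[0,0,0]},{"slide":[0,0,0],"angular":[0,0,0]}]'
python3 - <<'E'
from h import *
go((.511,.011,.33))
p,d=imaging.read_camera('top');q,e=imaging.read_camera('side')
a=cv2.resize(p[180:320,360:520],None,fx=2.5,fy=2.5);b=cv2.resize(q[130:270,320:480],None,fx=2.5,fy=2.5)
cv2.imwrite('pics/g3.png',np.hstack([a,b])[:,:,::-1])
E
```

```text
time: 4.38
tool_pos: [0.3859, -0.2619, 0.2807]
tcp_rot: [-3.138, -0.116, 0.001]
wrist_force: [0.4, -0.2, -0.9]
width: 0.639
time: 4.8
tool_pos: [0.3864, -0.2623, 0.3332]
tcp_rot: [3.138, 0.116, 0.003]
wrist_force: [-0.4, -1.1, -0.8]
width: 0.637
slide total [  5.78 -10.53   0.13] pos [ 0.3864 -0.2623  0.3332] F [-0.4 -1.1 -0.8] w 0.637 t 4.80 toolx [0.997 0.074 0.002] tooly [ 0.074 -0.997  0.001]
```

View pics/g3.png

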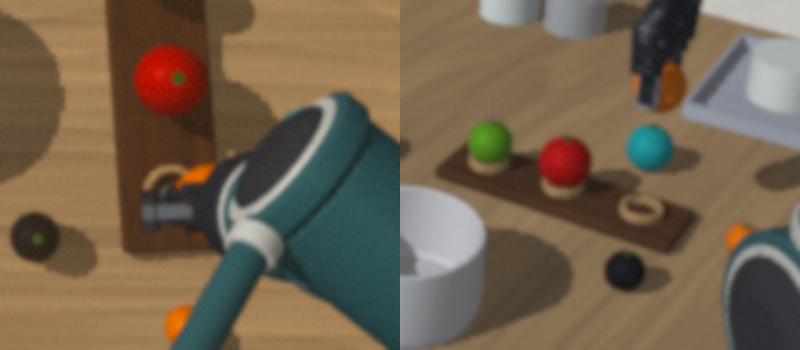

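The clementine is held and its ring is empty; the other fruit has not moved. I carry it to above the crock.

```bash
python3 -m creep '[{"slide":[0.3,-0.5,0],"angular":[0,0,0]},{"slide":[0.45,-0.8,0],"angular":[0,0,0]},{"slide":[0.45,-0.8,0],"angular":[0,0,0]},{"slide":[0.45,-0.8,0],"angular":[0,0,0]},{"slide":[0.45,-0.8,0],"angular":[0,0,0]}]'
python3 -m creep '[{"slide":[0.45,-0.8,0],"angular":[0,0,0]},{"slide":[0.45,-0.8,0],"angular":[0,0,0]},{"slide":[0.45,-0.8,0],"angular":[0,0,0]},{"slide":[0.45,-0.8,0],"angular":[0,0,0]},{"slide":[0.45,-0.8,0],"angular":[0,0,0]}]'
python3 -m creep '[{"slide":[0.45,-0.8,0],"angular":[0,0,0]},{"slide":[0.45,-0.8,0],"angular":[0,0,0]},{"slide":[0.45,-0.8,0],"angular":[0,0,0]},{"slide":[0,0,0],"angular":[0,0,0]},{"slide":[0,0,0],"angular":[0,0,0]}]'
python3 - <<'E'
from h import *
go((.511,.011,.194),(-.0761,.9971))
E
```

```text
time: 5.32
tool_pos: [0.4314, -0.165, 0.3304]
tcp_rot: [-3.138, -0.115, 0.005]
wrist_force: [-1.0, -0.3, -0.3]
width: 0.638
time: 5.73
tool_pos: [0.4801, -0.061, 0.3303]
tcp_rot: [-3.139, -0.116, 0.005]
wrist_force: [-0.2, -0.0, -0.6]
width: 0.635
time: 6.15
tool_pos: [0.5094, 0.0009, 0.3305]
tcp_rot: [-3.139, -0.119, 0.005]
wrist_force: [-0.3, -0.5, -0.7]
width: 0.64
slide total [ 0.11 -0.4   5.46] pos [0.5094 0.0009 0.3305] F [-0.3 -0.5 -0.7] w 0.640 t 6.15
 turn total [-0.    0.05 -0.  ]; after turn slide [ 0.09 -0.4   5.46] toolx [ 0.997  0.076 -0.003] tooly [ 0.076 -0.997 -0.   ]
```

```bash
python3 -m creep '[{"slide":[0.1,-0.4,0.4],"angular":[0,0,0]},{"slide":[0,0,0.8],"angular":[0,0,0]},{"slide":[0,0,0.8],"angular":[0,0,0]},{"slide":[0,0,0.5],"angular":[0,0,0]},{"slide":[0,0,0],"angular":[0,0,0]}]'
python3 - <<'E'
from h import *
go((.511,.011,.194),(-.0761,.9971))
p,d=imaging.read_camera('top');q,e=imaging.read_camera('side')
a=cv2.resize(p[130:270,220:380],None,fx=2.5,fy=2.5);b=cv2.resize(q[150:290,240:400],None,fx=2.5,fy=2.5)
cv2.imwrite('pics/g4.png',np.hstack([a,b])[:,:,::-1])
E
```

```text
time: 6.57
tool_pos: [0.5089, 0.0099, 0.2651]
tcp_rot: [-3.139, -0.114, 0.013]
wrist_force: [-0.9, -0.0, -0.1]
width: 0.636
slide total [ 0.11 -0.04  2.84] pos [0.5089 0.0099 0.2651] F [-0.9 -0.  -0.1] w 0.636 t 6.57
 turn total [-0.01  0.12 -0.05]; after turn slide [ 0.09 -0.04  2.85] toolx [ 0.997  0.072 -0.008] tooly [ 0.072 -0.997 -0.001]
```

View pics/g4.png

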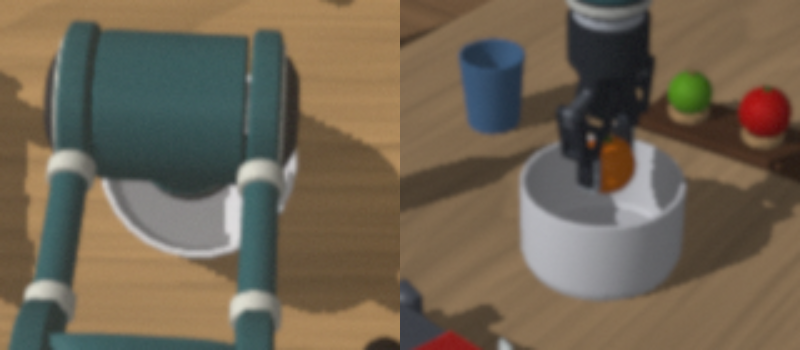

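The side view shows the clementine centred over the crock mouth. I lower it in small steps.

```bash
python3 -m creep '[{"slide":[0,0,0.5],"angular":[0,0,0]},{"slide":[0,0,0.6],"angular":[0,0,0]},{"slide":[0,0,0.6],"angular":[0,0,0]},{"slide":[0,0,0.4],"angular":[0,0,0]},{"slide":[0,0,0],"angular":[0,0,0]}]'
python3 -m creep '[{"slide":[0,0,0.2],"angular":[0,0,0]},{"slide":[0,0,0.1],"angular":[0,0,0]},{"slide":[0,0,0],"angular":[0,0,0]},{"slide":[0,0,0],"angular":[0,0,0]}]'
python3 - <<'E'
from h import *
go((.511,.011,.194),(-.0761,.9971))
E
```

```text
time: 7.08
tool_pos: [0.5107, 0.01, 0.2158]
tcp_rot: [-3.139, -0.115, 0.004]
wrist_force: [-0.9, 0.1, -0.6]
width: 0.64
time: 7.42
tool_pos: [0.5118, 0.0102, 0.2102]
tcp_rot: [3.139, 0.116, 0.002]
wrist_force: [0.5, 0.8, -0.4]
width: 0.639
slide total [-0.03 -0.04  0.65] pos [0.5118 0.0102 0.2102] F [ 0.5  0.8 -0.4] w 0.639 t 7.42
 turn total [ 0.   -0.01 -0.04]; after turn slide [-0.03 -0.04  0.65] toolx [0.997 0.074 0.001] tooly [ 0.074 -0.997  0.   ]
```

```bash
python3 -m creep '[{"slide":[0,0,0.2],"angular":[0,0,0]},{"slide":[0,0,0.16],"angular":[0,0,0]},{"slide":[0,0,0],"angular":[0,0,0]},{"slide":[0,0,0],"angular":[0,0,0]}]'
python3 -m creep '[{"slide":[0,0,0.08],"angular":[0,0,0]},{"slide":[0,0,0],"angular":[0,0,0]},{"slide":[0,0,0],"angular":[0,0,0]}]'
```

```text
time: 7.75
tool_pos: [0.5112, 0.0102, 0.2002]
tcp_rot: [-3.139, -0.116, 0.002]
wrist_force: [0.2, 0.4, 0.1]
width: 0.638
time: 8.0
tool_pos: [0.5115, 0.0102, 0.1986]
tcp_rot: [3.139, 0.116, -0.0]
wrist_force: [0.6, -0.9, 0.3]
width: 0.641
```

```bash
python3 -m creep '[{"slide":[0,0,0.06],"angular":[0,0,0]},{"slide":[0,0,0],"angular":[0,0,0]},{"slide":[0,0,0],"angular":[0,0,0]}]'
python3 -m creep '[{"slide":[0,0,0.06],"angular":[0,0,0]},{"slide":[0,0,0],"angular":[0,0,0]},{"slide":[0,0,0],"angular":[0,0,0]}]'
```

```text
time: 8.25
tool_pos: [0.5115, 0.0102, 0.1971]
tcp_rot: [-3.139, -0.116, 0.0]
wrist_force: [-0.1, 1.4, -0.9]
width: 0.637
time: 8.5
tool_pos: [0.5114, 0.0102, 0.1956]
tcp_rot: [-3.139, -0.116, 0.0]
wrist_force: [0.1, -0.2, -0.4]
width: 0.64
```

```bash
python3 -m creep '[{"slide":[0,0,0.06],"angular":[0,0,0]},{"slide":[0,0,0],"angular":[0,0,0]},{"slide":[0,0,0],"angular":[0,0,0]}]'
python3 - <<'E'
from h import *
q,e=imaging.read_camera('side')
b=cv2.resize(q[180:280,270:370],None,fx=5,fy=5)
cv2.imwrite('pics/g5.png',b[:,:,::-1])
for c,a,bb,m in blobs(q,(5,180,50),(18,255,255)): print(c,a,bb,plane('side',*c,.036))
E
```

```text
time: 8.75
tool_pos: [0.5115, 0.0102, 0.1941]
tcp_rot: [-3.139, -0.116, 0.0]
wrist_force: [-0.6, -0.5, -0.1]
width: 0.64
[456.51162791 225.6744186 ] 129 [450 220  14  12] [ 0.26701948 -0.25386554  0.036     ]
[324.17073171 234.48780488] 82 [319 230  12   9] [ 0.51668111 -0.01271942  0.036     ]
```

View pics/g5.png

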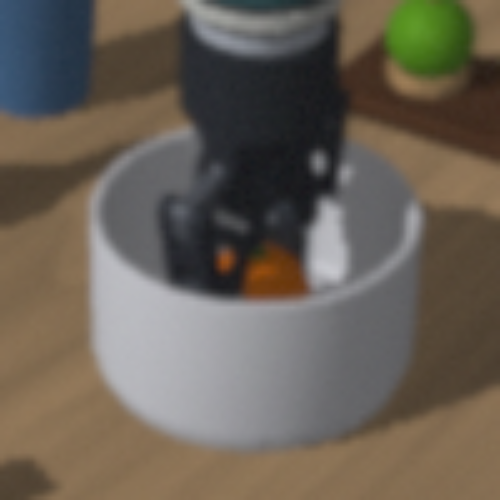

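The fruit is inside the crock, with no contact force yet. I keep going in 1 mm steps.

```bash
for i in 1; do python3 -m creep '[{"slide":[0,0,0.04],"angular":[0,0,0]},{"slide":[0,0,0],"angular":[0,0,0]},{"slide":[0,0,0],"angular":[0,0,0]}]'; done
python3 -m creep '[{"slide":[0,0,0.04],"angular":[0,0,0]},{"slide":[0,0,0],"angular":[0,0,0]},{"slide":[0,0,0],"angular":[0,0,0]}]'
```

```text
time: 9.05
tool_pos: [0.5119, 0.0102, 0.1939]
tcp_rot: [-3.139, -0.116, -0.001]
wrist_force: [-0.4, 0.8, 5.1]
width: 0.641
time: 9.3
tool_pos: [0.5123, 0.0102, 0.1937]
tcp_rot: [-3.139, -0.116, -0.003]
wrist_force: [-3.0, 1.3, 10.5]
width: 0.642
```

Contact at about 10 N. I back off to about 2 N and open.

```bash
python3 -m creep '[{"slide":[0,0,-0.06],"angular":[0,0,0]},{"slide":[0,0,0],"angular":[0,0,0]},{"slide":[0,0,0],"angular":[0,0,0]}]'
python3 -m creep '[{"slide":[0,0,0],"angular":[0,0,0]},{"slide":[0,0,0],"angular":[0,0,0]},{"slide":[0,0,0],"angular":[0,0,0]},{"slide":[0,0,0],"angular":[0,0,0]},{"slide":[0,0,0],"angular":[0,0,0]}]' -0.8
python3 -m creep '[{"slide":[0,0,0],"angular":[0,0,0]},{"slide":[0,0,0],"angular":[0,0,0]},{"slide":[0,0,0],"angular":[0,0,0]},{"slide":[0,0,0],"angular":[0,0,0]},{"slide":[0,0,0],"angular":[0,0,0]}]'
```

```text
time: 9.55
tool_pos: [0.5118, 0.0102, 0.1939]
tcp_rot: [3.139, 0.116, 0.001]
wrist_force: [1.4, -0.2, 3.7]
width: 0.64
time: 9.97
tool_pos: [0.5113, 0.0102, 0.1934]
tcp_rot: [-3.139, -0.116, 0.001]
wrist_force: [-0.2, -0.0, -2.1]
width: 0.903
time: 10.38
tool_pos: [0.5115, 0.0102, 0.1937]
tcp_rot: [-3.139, -0.116, -0.0]
wrist_force: [-0.1, -0.7, 0.4]
width: 0.898
```

Run:
```python
from h import *
q,e=imaging.read_camera('side')
b=cv2.resize(q[180:280,270:370],None,fx=5,fy=5)
cv2.imwrite('pics/g6.png',b[:,:,::-1])
```

```text
(no output)
```

View pics/g6.png

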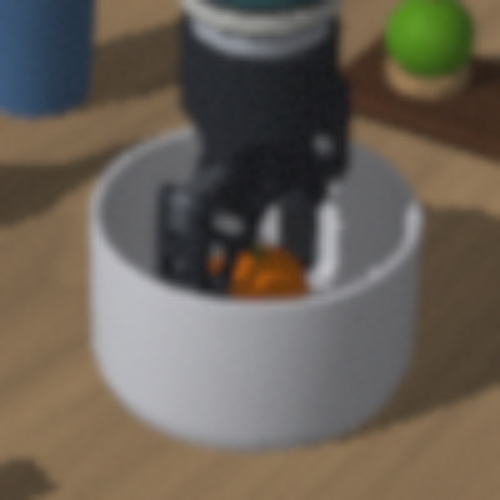

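The fingers are open and clear of the fruit. I withdraw straight up.

```bash
python3 -m creep '[{"slide":[0,0,-0.3],"angular":[0,0,0]},{"slide":[0,0,-0.5],"angular":[0,0,0]},{"slide":[0,0,-0.7],"angular":[0,0,0]},{"slide":[0,0,-0.8],"angular":[0,0,0]},{"slide":[0,0,-0.8],"angular":[0,0,0]}]'
python3 -m creep '[{"slide":[0,0,-0.8],"angular":[0,0,0]},{"slide":[0,0,-0.8],"angular":[0,0,0]},{"slide":[0,0,-0.8],"angular":[0,0,0]},{"slide":[0,0,-0.8],"angular":[0,0,0]},{"slide":[0,0,0],"angular":[0,0,0]}]'
python3 - <<'E'
from h import *
go((.469,.287,.30),(.245,.97))
p,d=imaging.read_camera('top');q,e=imaging.read_camera('side')
a=cv2.resize(p[130:270,220:380],None,fx=2.5,fy=2.5);b=cv2.resize(q[150:290,240:400],None,fx=2.5,fy=2.5)
cv2.imwrite('pics/g7.png',np.hstack([a,b])[:,:,::-1])
E
```

```text
time: 10.85
tool_pos: [0.5112, 0.0102, 0.2722]
tcp_rot: [-3.139, -0.116, 0.001]
wrist_force: [0.2, 0.5, -0.3]
width: 0.9
time: 11.27
tool_pos: [0.5131, 0.0101, 0.3566]
tcp_rot: [3.139, 0.116, 0.014]
wrist_force: [0.9, 0.3, 1.4]
width: 0.897
slide total [ -0.96 -11.18   2.25] pos [0.5131 0.0101 0.3566] F [0.9 0.3 1.4] w 0.897 t 11.27
 turn total [-0.01 -0.13  4.6 ]; after turn slide [ -4.42 -10.31   2.27] toolx [0.997 0.074 0.009] tooly [ 0.074 -0.997  0.001]
```

View pics/g7.png

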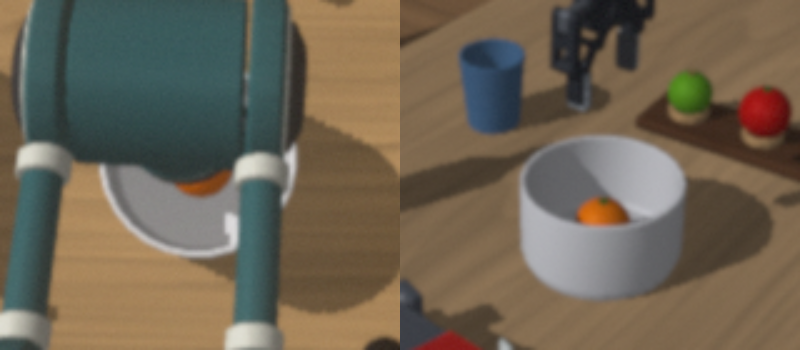

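The clementine rests near the middle of the crock floor, let go, with the pedal still up. Next I shut the jaws, turn, and go to above the pad.

```bash
python3 -m creep '[{"slide":[0,0,0],"angular":[0,0,0.92]},{"slide":[0,0,0],"angular":[0,0,0.92]},{"slide":[0,0,0],"angular":[0,0,0.92]},{"slide":[0,0,0],"angular":[0,0,0.92]},{"slide":[0,0,0],"angular":[0,0,0.92]}]' 1 40
python3 -m creep '[{"slide":[-0.36,-0.85,0],"angular":[0,0,0]},{"slide":[-0.36,-0.85,0],"angular":[0,0,0]},{"slide":[-0.36,-0.85,0],"angular":[0,0,0]},{"slide":[-0.36,-0.85,0],"angular":[0,0,0]},{"slide":[-0.36,-0.85,0],"angular":[0,0,0]}]'
python3 -m creep '[{"slide":[-0.36,-0.85,0],"angular":[0,0,0]},{"slide":[-0.36,-0.85,0],"angular":[0,0,0]},{"slide":[-0.36,-0.85,0],"angular":[0,0,0]},{"slide":[-0.36,-0.85,0],"angular":[0,0,0]},{"slide":[-0.36,-0.85,0],"angular":[0,0,0]}]'
python3 -m creep '[{"slide":[-0.36,-0.85,0.5],"angular":[0,0,0]},{"slide":[-0.36,-0.85,0.5],"angular":[0,0,0]},{"slide":[0,0,0.5],"angular":[0,0,0]},{"slide":[0,0,0],"angular":[0,0,0]},{"slide":[0,0,0],"angular":[0,0,0]}]'
python3 - <<'E'
from h import *
go((.469,.287,.261),(.245,.97))
E
```

```text
time: 11.78
tool_pos: [0.5107, 0.0102, 0.3493]
tcp_rot: [3.117, -0.393, -0.005]
wrist_force: [0.1, 0.3, -0.5]
width: 0.189
time: 12.2
tool_pos: [0.4929, 0.125, 0.3493]
tcp_rot: [3.117, -0.388, -0.005]
wrist_force: [0.2, 0.4, -0.3]
width: -0.001
time: 12.62
tool_pos: [0.4753, 0.2391, 0.3493]
tcp_rot: [3.116, -0.387, -0.004]
wrist_force: [0.4, -0.7, -0.1]
width: 0.004
time: 13.03
tool_pos: [0.4683, 0.2831, 0.3114]
tcp_rot: [3.114, -0.386, -0.006]
wrist_force: [-0.0, -0.4, -0.3]
width: -0.001
slide total [-0.   -0.17  2.02] pos [0.4683 0.2831 0.3114] F [-0.  -0.4 -0.3] w -0.001 t 13.03
 turn total [0.05 0.05 0.01]; after turn slide [-0.01 -0.16  2.02] toolx [ 0.97  -0.244 -0.003] tooly [-0.244 -0.97   0.004]
```

```bash
python3 -m creep '[{"slide":[0,-0.15,0.5],"angular":[0,0,0]},{"slide":[0,0,0.6],"angular":[0,0,0]},{"slide":[0,0,0.5],"angular":[0,0,0]},{"slide":[0,0,0],"angular":[0,0,0]},{"slide":[0,0,0],"angular":[0,0,0]}]'
python3 - <<'E'
from h import *
go((.469,.287,.261),(.245,.97))
q,e=imaging.read_camera('side')
cv2.imwrite('pics/p1.png',cv2.resize(q[235:355,190:310],None,fx=5,fy=5)[:,:,::-1])
E
```

```text
time: 13.45
tool_pos: [0.4699, 0.2867, 0.2726]
tcp_rot: [3.116, -0.389, -0.003]
wrist_force: [-0.4, -0.2, 0.5]
width: 0.002
slide total [-0.04 -0.    0.46] pos [0.4699 0.2867 0.2726] F [-0.4 -0.2  0.5] w 0.002 t 13.45
 turn total [ 0.02  0.02 -0.01]; after turn slide [-0.04 -0.    0.46] toolx [ 0.969 -0.246 -0.002] tooly [-0.246 -0.969  0.002]
```

View pics/p1.png

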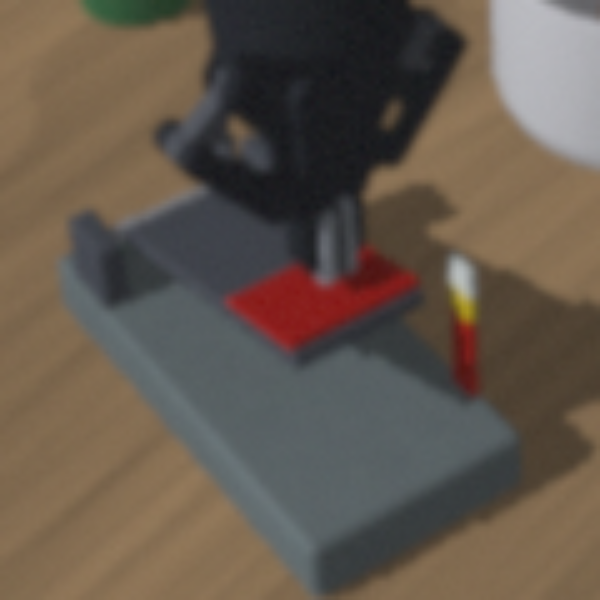

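The shut fingertips sit just above the middle of the red pad, with the strip at the right. I press slowly, watching the force.

```bash
python3 -m creep '[{"slide":[0,0,0.2],"angular":[0,0,0]},{"slide":[0,0,0.1],"angular":[0,0,0]},{"slide":[0,0,0],"angular":[0,0,0]},{"slide":[0,0,0],"angular":[0,0,0]}]'
python3 -m creep '[{"slide":[0,0,0.1],"angular":[0,0,0]},{"slide":[0,0,0.1],"angular":[0,0,0]},{"slide":[0,0,0],"angular":[0,0,0]},{"slide":[0,0,0],"angular":[0,0,0]}]'
python3 -m creep '[{"slide":[0,0,0.1],"angular":[0,0,0]},{"slide":[0,0,0],"angular":[0,0,0]},{"slide":[0,0,0],"angular":[0,0,0]}]'
```

```text
time: 13.83
tool_pos: [0.4702, 0.2875, 0.2663]
tcp_rot: [-3.117, 0.388, -0.0]
wrist_force: [-0.7, 0.8, 0.5]
width: -0.002
time: 14.17
tool_pos: [0.4703, 0.2878, 0.2617]
tcp_rot: [-3.117, 0.388, -0.001]
wrist_force: [-2.2, 0.3, 4.4]
width: -0.002
time: 14.42
tool_pos: [0.4703, 0.2878, 0.2591]
tcp_rot: [-3.117, 0.388, -0.001]
wrist_force: [-1.9, 1.4, 3.7]
width: 0.002
```

```bash
python3 -m creep '[{"slide":[0,0,0.1],"angular":[0,0,0]},{"slide":[0,0,0.1],"angular":[0,0,0]},{"slide":[0,0,0.1],"angular":[0,0,0]},{"slide":[0,0,0],"angular":[0,0,0]},{"slide":[0,0,0],"angular":[0,0,0]}]'
python3 -m creep '[{"slide":[0,0,0.1],"angular":[0,0,0]},{"slide":[0,0,0],"angular":[0,0,0]},{"slide":[0,0,0],"angular":[0,0,0]}]'
python3 - <<'E'
from h import *
go((.469,.287,.248),(.245,.97))
q,e=imaging.read_camera('side')
cv2.imwrite('pics/p2.png',cv2.resize(q[235:355,190:310],None,fx=5,fy=5)[:,:,::-1])
E
```

```text
time: 14.83
tool_pos: [0.47, 0.2878, 0.2516]
tcp_rot: [-3.117, 0.388, 0.001]
wrist_force: [-3.5, 1.1, 6.5]
width: 0.001
time: 15.08
tool_pos: [0.4701, 0.2878, 0.2492]
tcp_rot: [-3.117, 0.388, 0.001]
wrist_force: [-3.9, 1.8, 7.2]
width: 0.0
slide total [-0.03  0.04  0.05] pos [0.4701 0.2878 0.2492] F [-3.9  1.8  7.2] w 0.000 t 15.08
 turn total [-0.01  0.01 -0.  ]; after turn slide [-0.03  0.04  0.05] toolx [ 0.97  -0.245 -0.001] tooly [-0.245 -0.97  -0.001]
```

View pics/p2.png

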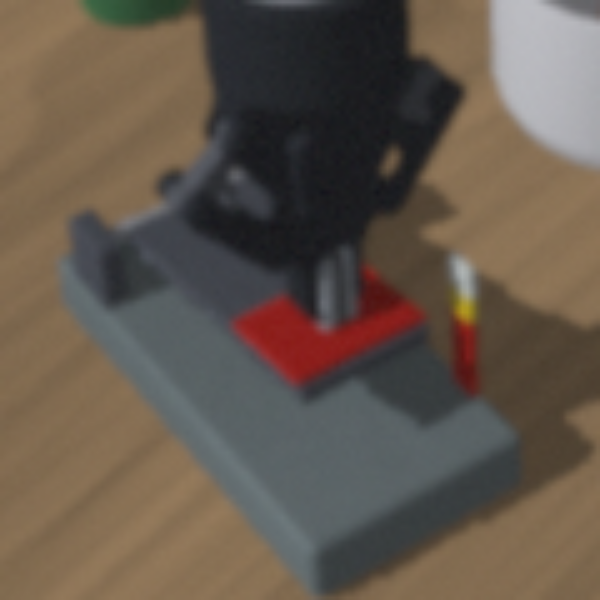

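Run:
```python
from h import *
np.set_printoptions(precision=4,suppress=True)
L=np.load('side0.npz');q,e=imaging.read_camera('side')
for p,d in ((L['p'],L['d']),(q,e)):
    b=max((x for x in blobs(p,(0,180,60),(6,255,255),150) if x[0][0]<280),key=lambda x:x[1])
    m=cv2.erode(b[3].astype(np.uint8),np.ones((3,3)))>0
    W=np.array([dep('side',u,v,d) for v,u in np.argwhere(m)])
    r=(W[:,:2]-[.469,.287])@np.array([.97,-.245])
    ok=W[:,2]<.11
    for _ in range(3):
        s=np.polyfit(r[ok],W[ok,2],1); ok=abs(W[:,2]-np.polyval(s,r))<.004
    print(len(W),ok.sum(),'slope,z at pad centre',s)
for c,a,bb,m in blobs(q,(8,150,80),(18,255,255)): print('orange',c,a,plane('side',*c,.036))
cv2.imwrite('pics/p3.png',q[:,:,::-1])
```

```text
244 244 slope,z at pad centre [-0.2515  0.0886]
156 154 slope,z at pad centre [-0.1294  0.0748]
orange [456.7448 225.8414] 145 [ 0.2662 -0.2535  0.036 ]
orange [320.0592 234.7697] 152 [ 0.5241 -0.0055  0.036 ]
```

View pics/p3.png

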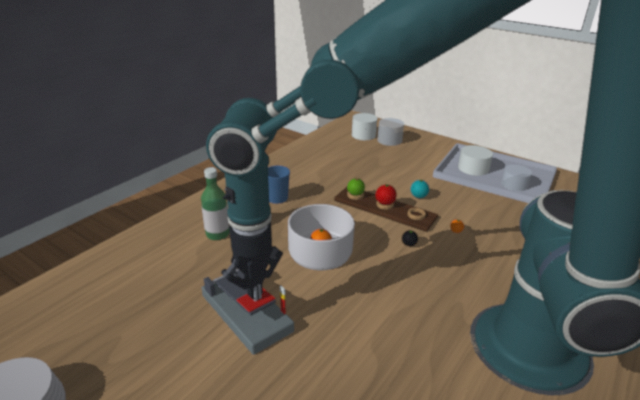

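The pad slope is now 0.13 rad and the pad centre is 75 mm high, so the pedal is at about 0.11–0.12 rad with 7 N on it. The clementine is at rest in the crock. Handing in.

```bash
python3 -c "
from h import *
go((.469,.287,.248))
from workcell import order
print(order.finish_job())"
```

```text
slide total [-0.03  0.04  0.06] pos [0.4701 0.2878 0.2494] F [-2.9  1.6  7.8] w 0.001 t 15.18 toolx [ 0.97  -0.245 -0.   ] tooly [-0.245 -0.97  -0.001]
the job is handed in; nothing more can be done
None
```

I lowered the clementine into the crock and let go of it there. I then pressed the pedal about half-way and handed the job in at about 15.2 s while still holding it. The hand-in reports no verdict.

- **Clementine:** I took the larger orange ball off the board. It touched the crock floor with about 10 N at most on the wrist sensor (limit 20 N). The last picture shows it at rest near the middle of the crock floor, clear of the fingers.
- **Pedal:** The depth image put the pad slope at 0.13 rad and its middle 75 mm above the table. That is about 0.11–0.12 rad of travel, held with an upward force of 7–8 N. I never pressed deeper than this.
- **Other things:** In the last side picture the other fruit, bottle, cup and crock look unmoved. I judged that by eye and did not measure it.

No check failed. The wrist force readings are noisy by about 1 N. The clementine's position from the two cameras agreed to about 3 mm.

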